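# Hang the parts pail on the sprung hook

## Task

Swing the flat-lying bail of the little parts pail upright while the pail keeps standing in its place, then lift the pail by its bail and hook the bail over both prongs of the sprung twin hook on the stand. Lower it gently until the hook has taken the weight (pressing on the hook with no more than about 15 N) before letting go, and leave the pail hanging there, level and still, with nothing spilled and nothing else on the bench disturbed.

Things in the scene. Friction and masses are not known exactly. Their poses are not given: they have to be found in the camera images.
- pail: Loose open metal pail, 92 mm wide at the foot, 110 mm at the rim, 90 mm high, loaded with bushings; 0.45 to 0.75 kg in all. Origin: centre of its underside; z up; the ears of its bail are on its +y and -y sides, 78 mm above the underside (134 mm apart, on the pail's axis).
- pail_centre (a point): Centre of the pail, half-way up (45 mm above its underside).
- bail (a joint): Swing angle of the bail about the line through the ears, rad: 0 = lying flat (level, its bar out on the pail's -x side, 55 mm beyond the rim), 1.57 = upright; stops at 0 and 2.0. The hinge is loose: a bail that is let go falls back flat.
- bail_grip (a point): Centre of the bail's bar, 110 mm from the hinge line. The bail is a U of 8 mm round steel; its bar, straight along y for 110 mm, has in its middle a round wooden grip 14 mm thick, 44 mm long, that turns freely on the bar. The bar is 78 mm above the bench when flat, 188 when upright. Axes turn with the bail: y along the bar; x, z as the pail's when flat.
- stand: Fixed stand, 14 mm foot plate, post and twin hook. Origin: on the bench straight below the middle of the hook's seat; x from the seat to the post (100 mm), z up; the hooked bar must lie along y. Height of the hook is NOT measured: its clamp is set by hand so that the middle of a just seated bar is 220 to 260 mm above the bench; look or feel for it.
- prongs (a point): Point on the bench 36 mm along the stand's y, below the +y prong; the other is at y = -36. Each 8 mm round prong is a trough open upward, centred on the seat: along x its mouth is 40 mm clear, its flat bottom 16 mm; its tips (centre line) rise 22 mm. The bare bar beside the wooden grip rests in both, fingers between the prongs (64 mm clear).
- post_top (a point): Top of the stand's 18 mm post, 312 mm above the bench. The whole hook, on its clamp on this post, gives downward on a spring, about 2.5 N per mm, to a hard stop after 15 mm. Brought in from the hook's open -x side with the bar about 294 mm high, the bail's sides pass outside the prongs, and bar and rim clear them at every hook setting.
- jar: Bystander: amber glass jar with metal lid, 68 mm wide, 100 mm high. Origin at its underside. May have changed places with the pail.
- bearing: Bystander: steel bearing ring, 64 mm wide, 18 mm high, lying flat.
- flange: Bystander: steel flange, 124 mm wide, 42 mm high.
- wrench: Bystander: wrench lying on the bench.
- hammer: Bystander: hammer lying on the bench.
- shaft: Bystander: steel shaft, 32 mm thick, 160 mm long, lying.
Not all that is in view belongs to the job. Leave any purple look-alike of the pail alone.

How it is judged (in metres and radians):
On the way, in this order (a step that is already met when the one before it is completed fails the run):
1. the bail is raised upright (within about 15 degrees) with the pail still standing within 30 mm of its place (value of joint bail between 1.3 and 1.85 rad and distance of pail_centre from where it was at the start of the episode below 0.03 m and height (world z) of pail_centre below 0.052 m and angle between pail's own z axis and vertical below 0.1 rad), for 0.2 s.
2. the bail lies over the hook, which bears at least 3 N, while the fingers still hold the bail (horizontal distance between bail_grip and stand below 0.02 m and height (world z) of bail_grip above 0.2 m and contact force between pail and stand above 3 N and contact force between the fingers and pail above 0.5 N), for 0.2 s.
At the end, for the whole second after the job is handed in: The pail hangs free by its bail from the hook: bar within 20 mm of the hook's seat in plan and above 200 mm, the hook bearing more than 3 N, the pail clear of the bench, level within 0.2 rad, moving slower than 60 mm/s, and let go (horizontal distance between bail_grip and stand below 0.02 m and height (world z) of bail_grip above 0.2 m and contact force between pail and stand above 3 N and height (world z) of pail_centre above 0.06 m and angle between pail's own z axis and vertical below 0.2 rad and linear speed of pail below 0.06 m/s and not (contact force between the fingers and pail above 0.1 N)); the robot touches nothing.
It fails at once if the pail or bail presses on the hook or stand with more than 18 N (contact force between pail and stand above 18 N).
It fails at once if the robot pushes on the stand or hook with more than 10 N (contact force between the arm and stand above 10 N).
It fails at once if the pail tips more than 0.5 rad (angle between pail's own z axis and vertical above 0.5 rad).
It fails at once if a bystander is moved more than 20 mm (distance of any of jar, bearing, flange, wrench, hammer, shaft from where it was at the start of the episode above 0.02 m).
It also fails if it takes over 72 s, if anything falls off the work surface, if the arm or the gripper's body presses on something with over 40 N, if the wrist force passes 120 N, or if a joint passes its speed limit or range.

## Robot

A 6-joint arm with a two-finger parallel gripper is mounted at the origin on the work surface. World frame = base frame: x ahead of the robot, y to its left, z up, the work surface at z = 0. Lengths are in mm, angles in degrees, forces in N, time in s.
With the tool pointing down it reaches from about 350 to 850 mm from the base axis. Payload 8.1 kg.
Tool frame: the origin (TCP) lies between the finger pads; the fingertips stand 17 mm ahead of it and the grasp point (between the pads) lies 2 mm behind it; z points along the fingers, y is the direction in which the jaws open and shut (so a half turn about z gives the same grasp; the last joint's range is limited). The gripper opens to 85 mm and grips with 20 to 120 N. Pads are 22 mm wide; open, the fingers measure 114 mm over their backs; the gripper's body (76 mm by 85 mm) begins 54 mm behind the grasp point. The pads swing forward as they close: fully open they stand 13 mm farther back than shut.
Start: joints at [69.763, 7.471, 85.268, -0, 87.261, -4.893], TCP at [158.744, 578.624, 248.292] pointing down, gripper open.
Joint ranges: [-169.43, 169.43], [-51.17, 129.36], [1.28, 143.12], [-76.62, 256.62], [0, 156.53], [-152.29, 152.29]. Speed limits (degrees/s): [136.94, 136.94, 159.86, 180, 180, 180].

## Interface

Orientations are given as [roll, pitch, yaw] about the fixed x, y, z axes, in that order (R = Rz(yaw) Ry(pitch) Rx(roll)).
In Python, from bench import r, snapshot, camera_params, spotter gives the robot as it stands. The module is installed in compiled form; this text tells all that it offers.
- The arm moves only by the tool arm_command, never from a script. Its arguments are lists of equal length, an entry for each row: "jaw": the opening, from -1 (shut) to 1 (fully open); "delta_pos": the shift along the tool's x, y, z each as a share of 0.4 m, from -1 to 1, a list of three; "roll": the turn about the tool's z as a share of 45 degrees, from -1 to 1. A call has 1 to 20 rows; each row is the pose to reach, as a shift and turn from the pose measured when the call began, along the tool's axes at that moment; what a row does not reach only later rows make up. A row lasts 1/12 s, in which the tool goes at most 41.7 mm and 7.16 degrees, less where a joint would pass 70% of its speed; a pose out of reach is approached as far as the arm can. A call with a number of a shift or a turn outside -1 to 1 is refused whole. A call with a gripper value outside its range is refused whole. The fingers move at their own pace and stop on an object; "force" is the grip in N (left out, the last holds). Time passes only in rows, so rows that repeat a pose let the fingers close. It gives the time, the measured TCP pose, the force and the opening at its end, in the units of the state.
- r.sense(): the state, without advancing time (a new reading comes with each control period).
- snapshot(name): name is "side" or "top" or "wrist"; returns the picture (480x640x3 uint8, red, green, blue); there is no depth.
- camera_params(name): a dict with "fx", "fy", "cx", "cy" (pixels), "k1" (the pictures are not rectified: a ray, as slopes to the right and down, at radius r is drawn at 1 + k1 r^2 times it, then the intrinsics apply), "rvec" (rotation vector, rad) and "tvec" (3), from world to camera coordinates, as OpenCV has them; the wrist camera has in their place "mount" (4x4, takes a point from camera to tool coordinates, whose origin is the TCP and whose axes are the flange's). Camera axes: x right, y down, z forward; pixel columns grow to the right and rows downward; lengths in mm; the calibration is good to about 2 mm. A picture is of the moment at which its call begins: read the wrist's pose just before it. camera_params takes no time and is no camera call.
- r.hand_in(): hands the job in, once; it reports no verdict.
Trained networks look in the newest picture that a camera, given by its name, has taken for a name from the list of things; names that differ only in an ending like _2 or _b are one class to them, and where a whole thing is asked for, a point or a joint stands for the part that bears it (a point fixed in the world has none). Each returns a list of dicts, best first, with "conf" (0 to 1); they miss things now and then, are a little off and sometimes report something else, mostly with a low value. They report only what shows in the picture. A call takes as long as a camera call. They do not tell look-alikes from the thing itself.
- spotter.recognise(camera, target): "centre" ([column, row] in pixels, amid what is visible of it).
- spotter.silhouettes(camera, target): "region" (480x640 bool, what is visible of it) and "centre" ([column, row] in pixels, amid what is visible of it).
- spotter.pinpoint(camera, target): "centre" ([column, row] in pixels: a listed point, or the origin of a listed thing).
The state is a dict: "time": time; "joint_pos": joint angles; "qd": joint speeds; "joint_efforts": joint torques, N m; "tool_pos": TCP position; "tcp_rot": TCP orientation; "ft_force": force on the tool from outside, world axes, zero at the start; "wrist_torque": the same for the moment, N m; "finger_gap": finger opening in mm.
Only numpy, scipy, OpenCV 4.12 (cv2) and the standard library are available. Lean on these libraries where they do the work, as an engineer would, in place of code of your own. Each camera call takes 0.05 s, during which the arm holds its last target. There are 200 camera calls.

## Working session

There is one attempt and no reset: what is moved stays moved. The work goes in short steps, Python scripts to look and compute and a tool call to move; the robot and the scene stay as the last step left them, time stands still between calls to the robot, and variables do not carry over. Pictures are saved under pics/ and viewed, and the job is handed in when it is done.

Besides the shell and the picture viewer there is one more tool, called after "Request:" as a command line: name --pt "numbers of a row" for each row, then --argument value for the rest. arm_command: Moves the arm, as the interface text tells. Its arguments: {"type":"object","properties":{"jaw":{"type":"array"},"delta_pos":{"type":"array"},"roll":{"type":"array"},"force":{"type":"number"}},"required":["jaw","delta_pos","roll"]}

```bash
mkdir -p pics
cat > h.py <<'E'
import numpy as np, cv2
from bench import r, snapshot, camera_params, spotter
from scipy.spatial.transform import Rotation as Ro
def snap(n,f):
    im=snapshot(n); cv2.imwrite(f'pics/{f}.png',im[:,:,::-1]); return im
def cam(n,st=None):
    p=camera_params(n)
    if 'rvec' in p:
        R=Ro.from_rotvec(np.ravel(p['rvec'])).as_matrix(); t=np.ravel(p['tvec']); return p,R.T,-R.T@t
    st=st or r.sense(); M=np.array(p['mount'])
    T=np.eye(4);T[:3,:3]=Ro.from_euler('xyz',st['tcp_rot'],degrees=True).as_matrix();T[:3,3]=st['tool_pos']
    W=T@M; return p,W[:3,:3],W[:3,3]
def ray(n,px,st=None):
    p,R,c=cam(n,st); d=np.array([(px[0]-p['cx'])/p['fx'],(px[1]-p['cy'])/p['fy']]); s=d.copy()
    for _ in range(20): s=d/(1+p['k1']*(s@s))
    return c,R@np.array([*s,1])
def onz(n,px,z,st=None):
    c,d=ray(n,px,st); return c+d*(z-c[2])/d[2]
def proj(n,P,st=None):
    p,R,c=cam(n,st); q=R.T@(np.array(P)-c); s=q[:2]/q[2]; s=s*(1+p['k1']*(s@s)); return np.array([s[0]*p['fx']+p['cx'],s[1]*p['fy']+p['cy']])
def tri(a,b):
    (c1,d1),(c2,d2)=a,b
    k=np.linalg.lstsq(np.stack([d1,-d2],1),c2-c1,rcond=None)[0]; p,q=c1+k[0]*d1,c2+k[1]*d2
    return (p+q)/2,np.linalg.norm(p-q)
E
python3 - <<'E'
from h import *
s=r.sense(); print(s['tool_pos'],s['tcp_rot'],s['finger_gap'],s['time'])
for n in('top','side','wrist'):
    snap(n,n+'0'); p,R,c=cam(n); print(n,c.round(),R[:,2].round(2),p['fx'])
    if n=='wrist': print(np.array(p['mount']).round(2))
    for t in ('pail','pail_centre','bail_grip','stand','prongs','post_top','jar'):
        print(t,[(np.round(o['centre']),round(o['conf'],2)) for o in spotter.pinpoint(n,t)[:3]])
E
```

```text
[158.54766694 578.1532731  247.26300637] [-1.79896295e+02 -8.84443244e-03  1.64658597e+02] 84.86805277562286 0.0
top [ 263.  -29. 1328.] [ 0.22  0.01 -0.98] 494.61711816031044
pail [(array([455., 364.]), 0.82), (array([436., 261.]), 0.8), (array([218., 249.]), 0.43)]
pail_centre [(array([440., 257.]), 0.81), (array([458., 365.]), 0.8)]
bail_grip [(array([456., 297.]), 0.96), (array([505., 358.]), 0.79)]
stand [(array([234., 247.]), 0.83)]
prongs [(array([218., 248.]), 0.93)]
post_top [(array([197., 171.]), 0.82)]
jar [(array([336., 232.]), 0.6), (array([443., 258.]), 0.24)]
side [  144. -1058.   863.] [ 0.29  0.81 -0.5 ] 529.8995638850911
pail [(array([368., 393.]), 0.77), (array([243., 444.]), 0.69), (array([274., 292.]), 0.16)]
pail_centre [(array([371., 378.]), 0.92), (array([241., 428.]), 0.71), (array([296., 250.]), 0.68)]
bail_grip [(array([269., 460.]), 0.75), (array([328., 392.]), 0.61)]
stand [(array([300., 255.]), 0.85)]
prongs [(array([294., 248.]), 0.82)]
post_top [(array([331., 152.]), 0.95)]
jar [(array([356., 309.]), 0.85)]
wrist [ 85. 599. 374.] [ 0.28 -0.08 -0.96] 349.0481383918585
[[   0.     -0.96   -0.3    76.92]
 [   1.      0.      0.     -0.22]
 [  -0.     -0.3     0.96 -125.98]
 [   0.      0.      0.      1.  ]]
pail []
pail_centre []
bail_grip []
stand []
prongs []
post_top []
jar []
```

```bash
ls pics
```

```text
side0.png
top0.png
wrist0.png
```

View pics/top0.png

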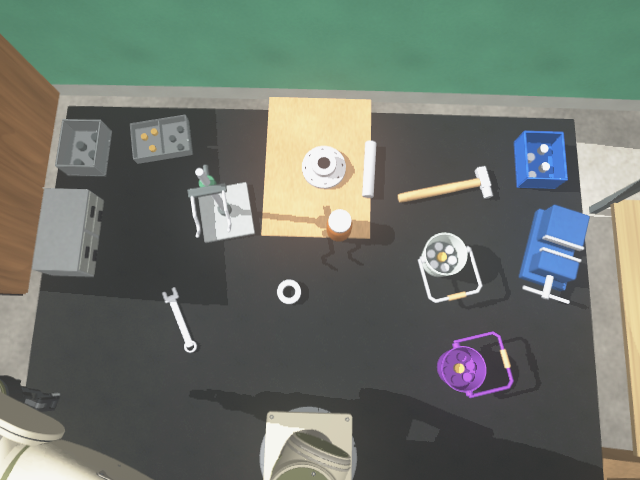

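View pics/side0.png

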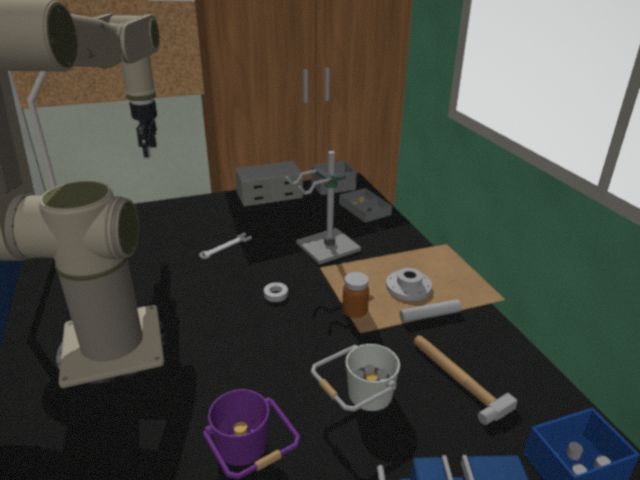

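Run:
```python
from h import *
t=cv2.imread('pics/top0.png'); s=cv2.imread('pics/side0.png')
a=cv2.resize(t[150:260,170:280],(440,440),interpolation=2)
b=cv2.resize(s[140:270,260:370],(372,440),interpolation=2)
cv2.imwrite('pics/stand.png',np.hstack([a[:,:400],b]))
c=cv2.resize(t[220:310,405:495],(400,400),interpolation=2); d=cv2.resize(s[330:430,300:410],(396,360),interpolation=2)
o=np.zeros((400,796,3),np.uint8);o[:,:400]=c;o[:360,400:]=d;cv2.imwrite('pics/pail.png',o)
P=lambda n,px,z:print(n,px,z,onz(n,px,z).round(1))
P('top',(440,257),45);P('side',(371,378),45);P('top',(456,297),78);P('side',(328,392),78)
print('grip',tri(ray('top',(456,297)),ray('side',(328,392))))
P('top',(436,261),0)
P('top',(197,171),312);P('side',(331,152),312);P('top',(234,247),0);P('side',(300,255),0);P('top',(218,248),0);P('side',(294,248),0)
P('top',(336,232),0);P('side',(356,309),0)
```

```text
top (440, 257) 45 [ 513.8 -335.    45. ]
side (371, 378) 45 [ 514.3 -335.7   45. ]
top (456, 297) 78 [ 405.4 -365.6   78. ]
side (328, 392) 78 [ 405.2 -371.9   78. ]
grip (array([ 406.50338974, -367.14309727,   72.54941773]), np.float64(1.0231390914544345))
top (436, 261) 0 [ 511.1 -334.6    0. ]
top (197, 171) 312 [637.  253.3 312. ]
side (331, 152) 312 [633.6 249.1 312. ]
top (234, 247) 0 [534.1 219.2   0. ]
side (300, 255) 0 [534.4 232.5   0. ]
top (218, 248) 0 [530. 263.   0.]
side (294, 248) 0 [528.7 276.5   0. ]
top (336, 232) 0 [584.5 -59.8   0. ]
side (356, 309) 0 [595.7 -61.3   0. ]
```

View pics/stand.png

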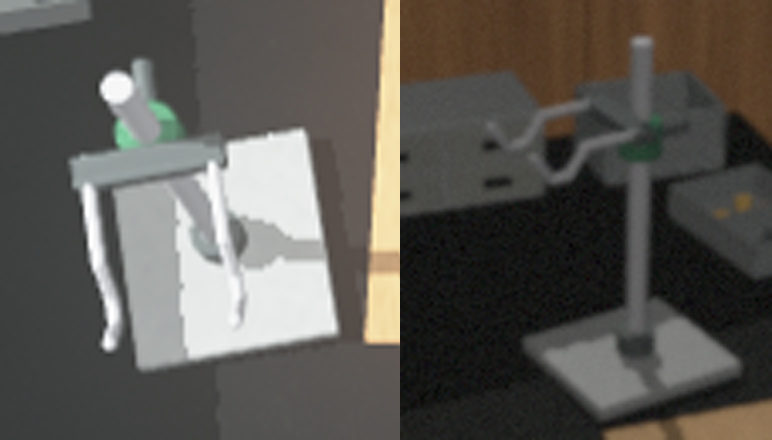

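View pics/pail.png

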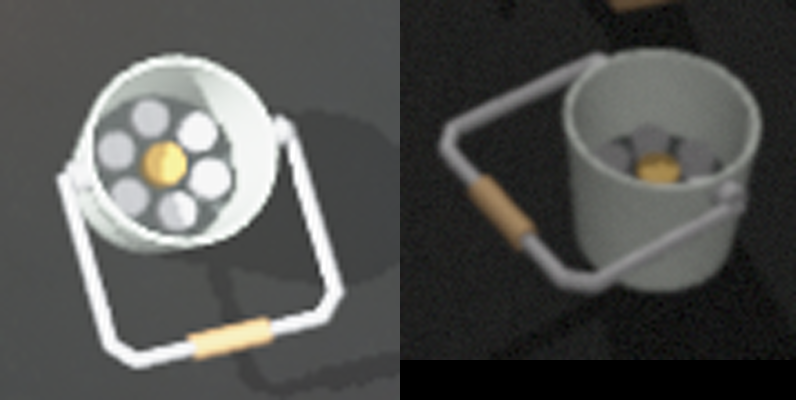

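```bash
cat >> h.py <<'E'
def go(P,yaw,start=None):
    "print delta_pos, roll for target; start=(pos,rpy) for chained calls"
    s=r.sense(); p,e=(s['tool_pos'],s['tcp_rot']) if start is None else start
    R=Ro.from_euler('xyz',e,degrees=True).as_matrix()
    d=R.T@(np.array(P)-p)/400; dy=(yaw-e[2]+180)%360-180
    print('delta',d.round(4),'roll',round(-dy/45,4),'dist',round(np.linalg.norm(d)*400,1),'gap',round(s['finger_gap'],1))
E
python3 - <<'E'
from h import *
go((400,150,400),122)
R=[-180,0,122]
go((460,-240,330),104,((400,150,400),R))
E
```

```text
delta [-0.8652 -0.8738 -0.3793] roll 0.9479 dist 514.7 gap 85.5
delta [-0.9063 -0.3895  0.175 ] roll 0.4 dist 400.7 gap 85.5
```

Request:
arm_command --jaw '[0,0,0,0,0,0,0,0,0,0,0,0,0,0,0,0]' --pt "0 0 -0.2" --pt "-0.2 -0.2 -0.38" --pt "-0.8652 -0.8738 -0.3793" --pt "-0.8652 -0.8738 -0.3793" --pt "-0.8652 -0.8738 -0.3793" --pt "-0.8652 -0.8738 -0.3793" --pt "-0.8652 -0.8738 -0.3793" --pt "-0.8652 -0.8738 -0.3793" --pt "-0.8652 -0.8738 -0.3793" --pt "-0.8652 -0.8738 -0.3793" --pt "-0.8652 -0.8738 -0.3793" --pt "-0.8652 -0.8738 -0.3793" --pt "-0.8652 -0.8738 -0.3793" --pt "-0.8652 -0.8738 -0.3793" --pt "-0.8652 -0.8738 -0.3793" --pt "-0.8652 -0.8738 -0.3793" --roll '[0.948,0.948,0.948,0.948,0.948,0.948,0.948,0.948,0.948,0.948,0.948,0.948,0.948,0.948,0.948,0.948]'

```text
time: 2.53
tool_pos: [400.1, 149.8, 400.0]
tcp_rot: [180.0, -0.0, 121.9]
ft_force: [-0.5, -0.0, -0.3]
finger_gap: 42.8
```

Run:
```python
from h import *
go((450,-250,300),104)
```

```text
delta [-0.9149 -0.4219  0.2495] roll 0.3972 dist 415.2 gap 42.8
```

Request:
arm_command --jaw '[0,0,0,0,0,0,0,0,0,0,0,0,0,0]' --pt "-0.915 -0.422 0.25" --pt "-0.915 -0.422 0.25" --pt "-0.915 -0.422 0.25" --pt "-0.915 -0.422 0.25" --pt "-0.915 -0.422 0.25" --pt "-0.915 -0.422 0.25" --pt "-0.915 -0.422 0.25" --pt "-0.915 -0.422 0.25" --pt "-0.915 -0.422 0.25" --pt "-0.915 -0.422 0.25" --pt "-0.915 -0.422 0.25" --pt "-0.915 -0.422 0.25" --pt "-0.915 -0.422 0.25" --pt "-0.915 -0.422 0.25" --roll '[0.4,0.4,0.4,0.4,0.4,0.4,0.4,0.4,0.4,0.4,0.4,0.4,0.4,0.4]'

```text
time: 3.7
tool_pos: [450.7, -248.1, 300.4]
tcp_rot: [180.0, -0.0, 104.0]
ft_force: [0.2, 0.5, 0.6]
finger_gap: 42.9
```

Run:
```python
from h import *
st=r.sense(); snap('wrist','w1')
print(st['tool_pos'],st['tcp_rot'])
for t,z in (('pail_centre',45),('bail_grip',78),('pail',0)):
    for o in spotter.pinpoint('wrist',t)[:3]: print(t,np.round(o['centre'],1),round(o['conf'],2),onz('wrist',o['centre'],z,st).round(1))
```

```text
[ 450.73659249 -248.14450065  300.36060062] [ 1.79952190e+02 -2.53937757e-02  1.04016063e+02]
pail_centre [104.3 267. ] 0.86 [ 227.  -379.5   45. ]
pail_centre [350.1 289.1] 0.75 [ 512.  -337.6   45. ]
bail_grip [255.2 302.4] 0.79 [ 407.7 -364.3   78. ]
bail_grip [104.9 361.1] 0.79 [ 253.9 -479.6   78. ]
pail [126.1 250.4] 0.96 [ 228.1 -374.     0. ]
pail [349.  271.2] 0.76 [ 513.2 -332.4    0. ]
```

View pics/w1.png

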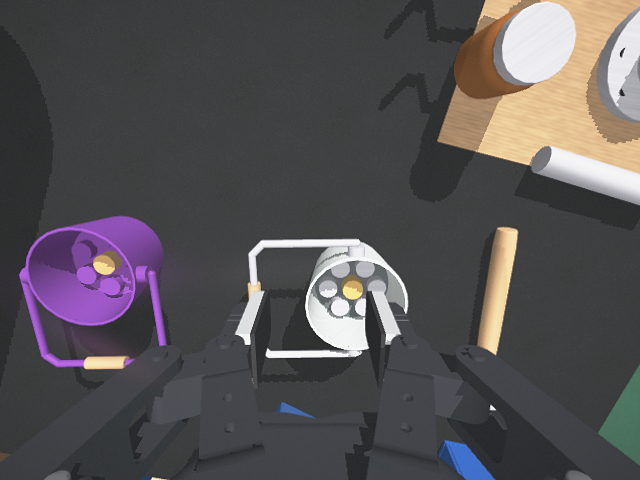

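Run:
```python
from h import *
go((406.5,-363,180),104)
go((406.5,-363,76),104)
```

```text
delta [-0.25   -0.1759  0.3014] roll -0.0004 dist 171.7 gap 42.6
delta [-0.2498 -0.1762  0.5614] roll -0.0004 dist 255.7 gap 42.6
```

Request:
arm_command --jaw '[0,0,0,0,0,0,0,0,0,0,0,0,0,0]' --pt "-0.25 -0.176 0.3" --pt "-0.25 -0.176 0.3" --pt "-0.25 -0.176 0.3" --pt "-0.25 -0.176 0.3" --pt "-0.25 -0.176 0.3" --pt "-0.25 -0.176 0.3" --pt "-0.25 -0.176 0.36" --pt "-0.25 -0.176 0.42" --pt "-0.25 -0.176 0.48" --pt "-0.25 -0.176 0.52" --pt "-0.25 -0.176 0.56" --pt "-0.25 -0.176 0.5614" --pt "-0.25 -0.176 0.5614" --pt "-0.25 -0.176 0.5614" --roll '[0,0,0,0,0,0,0,0,0,0,0,0,0,0]' --force 50

```text
time: 5.07
tool_pos: [408.0, -363.4, 78.3]
tcp_rot: [179.9, 0.2, 104.0]
ft_force: [-0.5, 0.8, 1.4]
finger_gap: 42.4
```

Run:
```python
from h import *
st=r.sense(); print(st['tool_pos'],st['finger_gap'],st['ft_force'])
a=snap('wrist','w2');b=snap('side','s2');c=snap('top','t2')
f=lambda im,x,y,w:cv2.resize(im[y:y+w,x:x+w],(390,390),interpolation=2)
cv2.imwrite('pics/g2.png',np.hstack([f(a,200,220,250),f(b,290,310,110)])[:,:,::-1])
```

```text
[ 408.01798565 -363.38286972   78.25440801] 42.37054984369425 [-0.53448912  0.82878     1.43151951]
```

View pics/g2.png

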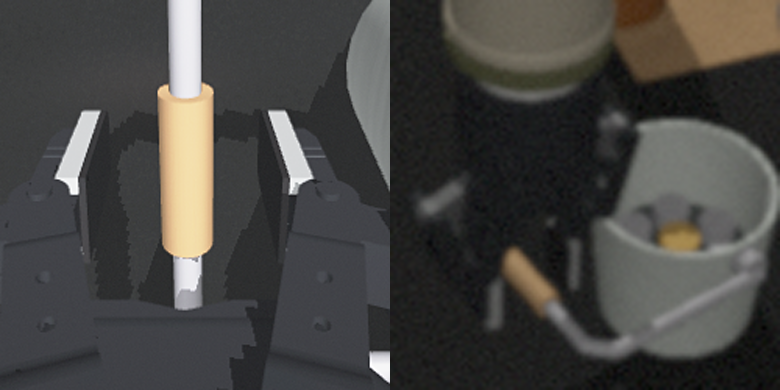

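Request:
arm_command --jaw '[-1,-1,-1,-1,-1,-1,-1,-1,-1,-1]' --pt "0 0 0.004" --pt "0 0 0.004" --pt "0 0 0.004" --pt "0 0 0.004" --pt "0 0 0.004" --pt "0 0 0.004" --pt "0 0 0.004" --pt "0 0 0.004" --pt "0 0 0.004" --pt "0 0 0.004" --roll '[0,0,0,0,0,0,0,0,0,0]' --force 50

```text
time: 6.05
tool_pos: [407.7, -364.0, 76.6]
tcp_rot: [179.8, 0.2, 104.0]
ft_force: [0.1, -1.0, 4.0]
finger_gap: 12.4
```

Run:
```python
from h import *
st=r.sense(); print(st['tool_pos'],st['tcp_rot'],st['finger_gap'],st['ft_force'])
snap('wrist','w3')
for n in('pail','bail_grip'):
  for o in spotter.silhouettes('wrist',n)[:2]:
    m=o['region']; ys,xs=np.nonzero(m); print(n,o['conf'],o['centre'],xs.min(),xs.max(),ys.min(),ys.max())
for o in spotter.pinpoint('wrist','bail_grip')[:2]: print(o, onz('wrist',o['centre'],78,st))
print(proj('wrist',np.array(st['tool_pos'])+[0,0,2],st))
```

```text
[ 407.73300423 -363.95854023   76.5624722 ] [179.84785865   0.19789709 103.99790308] 12.397044988037099 [ 0.09406268 -1.01813557  4.00553441]
pail 0.87 [533.4, 276.4] 299 639 141 458
pail 0.81 [40.9, 237.6] 0 97 124 427
bail_grip 0.93 [47.1, 328.2] 13 82 242 426
bail_grip 0.74 [347.9, 166.8] 300 639 142 418
{'centre': [318.7, 326.3], 'conf': 0.56} [ 406.57464359 -362.6030667    78.        ]
[320.67525742 330.53776352]
```

View pics/w3.png

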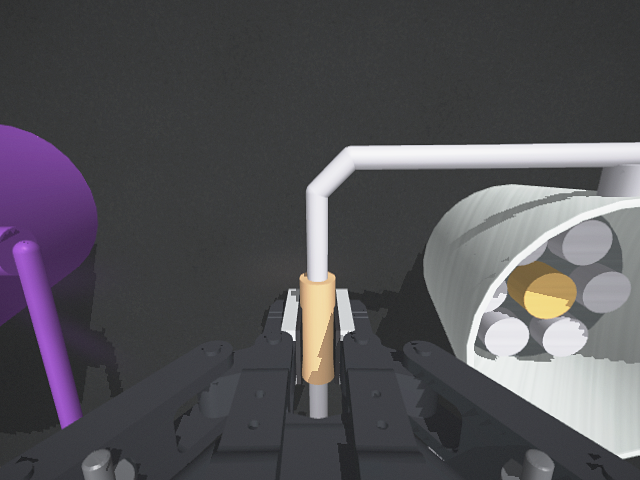

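Request:
arm_command --jaw '[-1,-1,-1,-1,-1,-1,-1,-1,-1,-1,-1,-1,-1,-1,-1,-1,-1,-1,-1,-1]' --pt "0 0.0009 -0.022" --pt "0 0.0035 -0.0438" --pt "0 0.0079 -0.0654" --pt "0 0.014 -0.0865" --pt "0 0.0217 -0.1071" --pt "0 0.0311 -0.127" --pt "0 0.042 -0.1461" --pt "0 0.0544 -0.1642" --pt "0 0.0683 -0.1813" --pt "0 0.0834 -0.1973" --pt "0 0.0998 -0.2119" --pt "0 0.1173 -0.2253" --pt "0 0.1358 -0.2372" --pt "0 0.1552 -0.2475" --pt "0 0.1753 -0.2563" --pt "0 0.1962 -0.2635" --pt "0 0.2175 -0.2689" --pt "0 0.2391 -0.2727" --pt "0 0.261 -0.2746" --pt "0 0.272 -0.2745" --roll '[0,0,0,0,0,0,0,0,0,0,0,0,0,0,0,0,0,0,0,0]' --force 50

```text
time: 7.92
tool_pos: [514.9, -336.7, 187.4]
tcp_rot: [179.7, 0.2, 104.0]
ft_force: [-0.0, 2.5, 8.0]
finger_gap: 12.4
```

Request:
arm_command --jaw '[-1,-1,-1,-1]' --pt "0 0 0" --pt "0 0 0" --pt "0 0 0" --pt "0 0 0" --roll '[0,0,0,0]'

```text
time: 8.25
tool_pos: [514.9, -336.6, 187.4]
tcp_rot: [179.7, 0.2, 104.0]
ft_force: [-0.3, 1.8, 4.5]
finger_gap: 12.4
```

Run:
```python
from h import *
st=r.sense(); print(st['tool_pos'],st['tcp_rot'],st['finger_gap'],st['ft_force'])
a=snap('wrist','w4');b=snap('side','s4')
cv2.imwrite('pics/g4.png',np.hstack([cv2.resize(a,(400,300)),cv2.resize(b[200:440,240:560],(400,300))])[:,:,::-1])
```

```text
[ 514.9472795  -336.64823105  187.37706474] [179.73575681   0.22308111 104.04527731] 12.43522787186957 [-0.28696813  1.84709847  4.47083636]
```

View pics/g4.png

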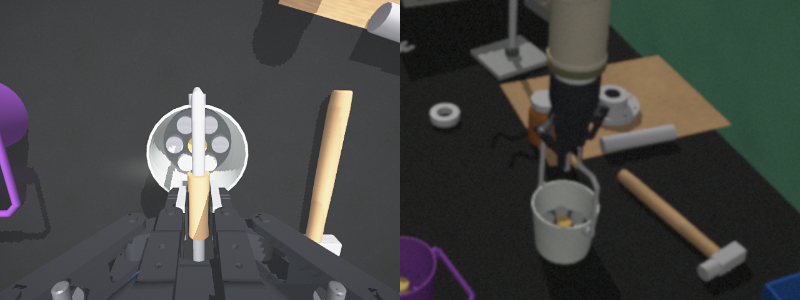

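Request:
arm_command --jaw '[-1,-1,-1,-1,-1,-1,-1,-1,-1,-1,-1,-1,-1,-1,-1,-1]' --pt "0 0 -0.006" --pt "0 0 -0.02" --pt "0 0 -0.042" --pt "0 0 -0.067" --pt "0 0 -0.093" --pt "0 0 -0.12" --pt "0 0 -0.147" --pt "0 0 -0.174" --pt "0 0 -0.201" --pt "0 0 -0.228" --pt "0 0 -0.252" --pt "0 0 -0.27" --pt "0 0 -0.28" --pt "0 0 -0.2825" --pt "0 0 -0.2825" --pt "0 0 -0.2825" --roll '[0,0,0,0,0,0,0,0,0,0,0,0,0,0,0,0]'

```text
time: 9.68
tool_pos: [514.0, -336.2, 299.6]
tcp_rot: [179.8, 0.2, 104.0]
ft_force: [-0.3, 0.1, -6.9]
finger_gap: 12.2
```

Run:
```python
from h import *
st=r.sense(); print(st['tool_pos'],st['tcp_rot'],st['finger_gap'],st['ft_force'])
b=snap('side','s5'); cv2.imwrite('pics/g5.png',b[150:420,240:560,::-1])
go((437.5,215.6,300),100)
```

```text
[ 513.95854743 -336.21626409  299.60412009] [1.79783065e+02 1.66388654e-01 1.04035932e+02] 12.210308800137852 [-0.2940981   0.14451368 -6.89985798]
delta [ 1.3847  0.1493 -0.0048] roll 0.0896 dist 557.1 gap 12.1
```

View pics/g5.png

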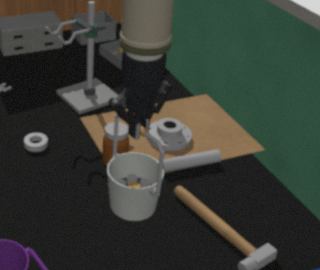

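Request:
arm_command --jaw '[-1,-1,-1,-1,-1,-1,-1,-1,-1,-1,-1,-1,-1,-1,-1,-1,-1,-1,-1,-1]' --pt "0.01 0.001 0" --pt "0.032 0.0035 0" --pt "0.066 0.007 0" --pt "0.11 0.012 0" --pt "0.158 0.017 0" --pt "0.206 0.022 0" --pt "0.254 0.027 0" --pt "0.302 0.033 0" --pt "0.35 0.038 0" --pt "0.398 0.043 0" --pt "0.446 0.048 0" --pt "0.494 0.053 0" --pt "0.542 0.058 0" --pt "0.588 0.063 0" --pt "0.63 0.068 0" --pt "0.66 0.071 0" --pt "0.68 0.073 0" --pt "0.69 0.0745 0" --pt "0.692 0.075 0" --pt "0.692 0.075 0" --roll '[0,0,0,0.01,0.01,0.02,0.02,0.03,0.03,0.04,0.04,0.05,0.05,0.06,0.06,0.07,0.07,0.08,0.09,0.09]'

```text
time: 11.4
tool_pos: [475.8, -60.4, 298.8]
tcp_rot: [179.8, 0.2, 100.0]
ft_force: [-0.8, -0.2, -6.5]
finger_gap: 12.2
```

Run:
```python
from h import *
go((437.5,215.6,300),100)
```

```text
delta [ 0.6962  0.0251 -0.0049] roll -0.0008 dist 278.7 gap 12.2
```

Request:
arm_command --jaw '[-1,-1,-1,-1,-1,-1,-1,-1,-1,-1,-1,-1,-1,-1,-1,-1,-1,-1,-1,-1]' --pt "0.01 0 0" --pt "0.032 0.001 0" --pt "0.066 0.002 0" --pt "0.11 0.004 0" --pt "0.158 0.006 0" --pt "0.206 0.007 0" --pt "0.254 0.009 0" --pt "0.302 0.011 0" --pt "0.35 0.012 0" --pt "0.398 0.014 0" --pt "0.446 0.016 0" --pt "0.494 0.018 0" --pt "0.542 0.019 0" --pt "0.588 0.021 0" --pt "0.63 0.022 0" --pt "0.66 0.023 0" --pt "0.68 0.024 0" --pt "0.692 0.025 0" --pt "0.696 0.025 0" --pt "0.696 0.025 0" --roll '[0,0,0,0,0,0,0,0,0,0,0,0,0,0,0,0,0,0,0,0]'

```text
time: 13.07
tool_pos: [437.6, 215.4, 298.0]
tcp_rot: [179.8, 0.2, 100.0]
ft_force: [0.1, 0.9, -6.5]
finger_gap: 12.3
```

Run:
```python
from h import *
st=r.sense(); print(st['tool_pos'],st['tcp_rot'],st['ft_force'])
snap('wrist','w6');snap('side','s6');snap('top','t6')
for n in('wrist','side','top'):
  for t,z in (('post_top',312),('stand',0),('prongs',0),('bail_grip',st['tool_pos'][2]+1.5)):
    for o in spotter.pinpoint(n,t)[:2]: print(n,t,np.round(o['centre'],1),round(o['conf'],2),onz(n,o['centre'],z,st).round(1))
s=cv2.imread('pics/s6.png');t=cv2.imread('pics/t6.png')
cv2.imwrite('pics/g6.png',np.hstack([cv2.resize(s[130:290,230:390],(400,400),interpolation=2),cv2.resize(t[150:280,160:290],(400,400),interpolation=2)]))
```

```text
[437.55595365 215.39452442 297.98273803] [1.79792086e+02 1.70445420e-01 9.99640027e+01] [ 0.11478856  0.88058901 -6.53564747]
wrist stand [316.7 232.3] 0.2 [443.8 171.4   0. ]
side post_top [335.  152.3] 0.8 [643.5 243.6 312. ]
side stand [300.3 253.6] 0.86 [537.6 239.7   0. ]
side stand [330.5 152.1] 0.59 [908.  988.5   0. ]
side prongs [293.2 247. ] 0.6 [528.  282.8   0. ]
side bail_grip [268.6 459. ] 0.75 [ 226.9 -642.8  299.5]
side bail_grip [262.9 168.2] 0.67 [431.9 225.  299.5]
top post_top [198.6 171.9] 0.71 [635.  249.6 312. ]
top stand [233.  246.4] 0.64 [535.7 222.    0. ]
top prongs [220.4 250.7] 0.79 [522.6 255.9   0. ]
top bail_grip [507.1 360.1] 0.62 [ 254.4 -407.   299.5]
top bail_grip [209.8 262.6] 0.49 [437.8 212.3 299.5]
```

View pics/w6.png

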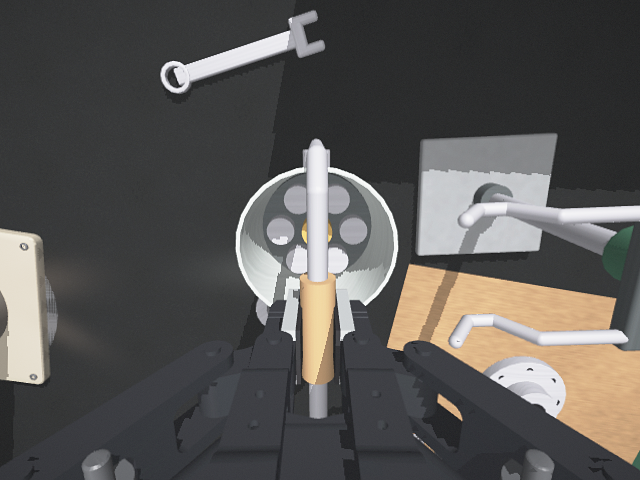

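View pics/g6.png

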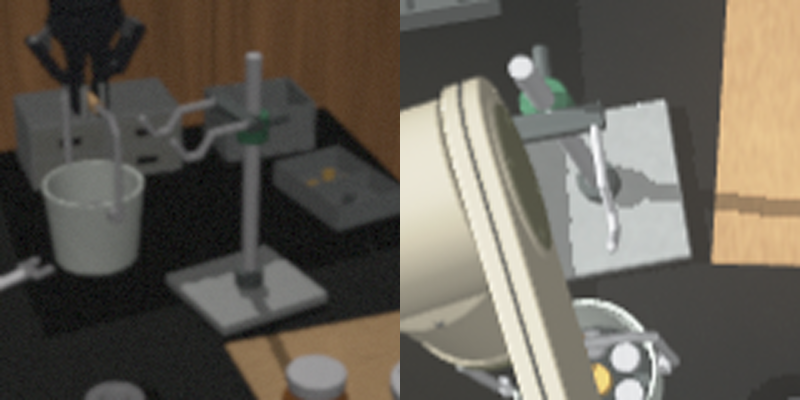

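Run:
```python
from h import *
st=r.sense()
pairs={'-tip':((458,339),(300,186)),'-bot':((483,321),(308,192.5)),'+tip':((465,218),(287,179)),'+bot':((490,209),(295.5,183))}
for k,(w,s) in pairs.items(): print(k,*[np.round(v,1) for v in tri(ray('wrist',w,st),ray('side',s))])
for z in (215,225,235,245,255,265): print(z,onz('wrist',(483,321),z,st).round(1),onz('wrist',(491,209),z,st).round(1), 'tips',onz('wrist',(458,339),z,st).round(1),onz('wrist',(465,218),z,st).round(1))
a=cv2.imread('pics/w6.png')[180:360,420:640];s=cv2.imread('pics/s6.png')[165:205,275:345]
cv2.imwrite('pics/g7.png',np.vstack([cv2.resize(a,(660,320),interpolation=2)[:,:490],cv2.resize(s,(490,280),interpolation=2)]))
```

```text
-tip [523.7 191.9 248.2] 1.9
-bot [548.  194.5 224.4] 0.0
+tip [507.8 260.9 242.1] 0.8
+bot [531.9 265.3 223.1] 3.6
215 [553.9 190.  215. ] [534.8 264.5 215. ] tips [541.5 173.7 215. ] [521.  256.4 215. ]
225 [547.6 194.8 225. ] [529.4 265.8 225. ] tips [535.8 179.3 225. ] [516.3 258.1 225. ]
235 [541.4 199.6 235. ] [524.1 267.  235. ] tips [530.1 184.9 235. ] [511.6 259.7 235. ]
245 [535.1 204.4 245. ] [518.7 268.2 245. ] tips [524.4 190.4 245. ] [506.9 261.3 245. ]
255 [528.8 209.2 255. ] [513.3 269.5 255. ] tips [518.7 196.  255. ] [502.2 262.9 255. ]
265 [522.5 214.  265. ] [507.9 270.7 265. ] tips [513.  201.6 265. ] [497.5 264.5 265. ]
```

View pics/g7.png

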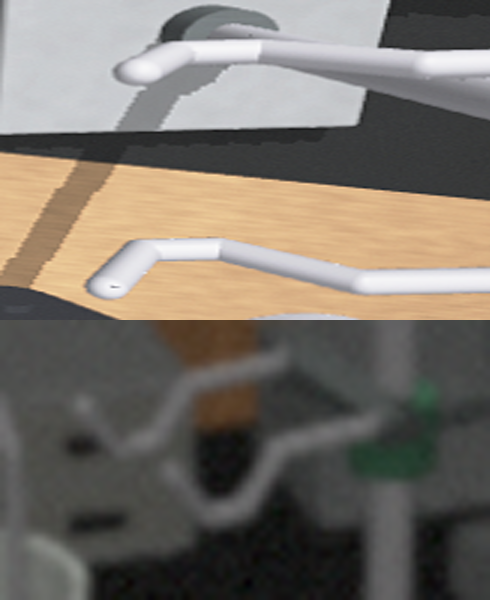

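Run:
```python
from h import *
go((440.4,208.4,296.5),102.5)
go((538,230,296.5),102.5,((440.4,208.4,296.5),[180,0,102.5]))
```

```text
delta [-0.0186  0.004   0.004 ] roll -0.0565 dist 7.8 gap 12.1
delta [-1.000e-04  2.499e-01  0.000e+00] roll -0.0 dist 100.0 gap 12.1
```

Request:
arm_command --jaw '[-1,-1,-1,-1,-1,-1]' --pt "-0.006 0.001 0.001" --pt "-0.013 0.003 0.003" --pt "-0.0186 0.004 0.004" --pt "-0.0186 0.004 0.004" --pt "-0.0186 0.004 0.004" --pt "-0.0186 0.004 0.004" --roll '[-0.02,-0.04,-0.056,-0.056,-0.056,-0.056]'

```text
time: 14.32
tool_pos: [440.4, 208.4, 296.5]
tcp_rot: [179.8, 0.2, 102.5]
ft_force: [0.6, 0.2, -6.7]
finger_gap: 12.5
```

Request:
arm_command --jaw '[-1,-1,-1,-1,-1,-1,-1,-1,-1,-1,-1,-1,-1,-1,-1,-1,-1,-1,-1,-1]' --pt "0 0.003 0" --pt "0 0.01 0" --pt "0 0.021 0" --pt "0 0.035 0" --pt "0 0.05 0" --pt "0 0.066 0" --pt "0 0.082 0" --pt "0 0.098 0" --pt "0 0.114 0" --pt "0 0.13 0" --pt "0 0.146 0" --pt "0 0.162 0" --pt "0 0.178 0" --pt "0 0.194 0" --pt "0 0.209 0" --pt "0 0.222 0" --pt "0 0.234 0" --pt "0 0.243 0" --pt "0 0.249 0" --pt "0 0.25 0" --roll '[0,0,0,0,0,0,0,0,0,0,0,0,0,0,0,0,0,0,0,0]'

```text
time: 15.98
tool_pos: [538.4, 230.1, 296.7]
tcp_rot: [179.8, 0.2, 102.5]
ft_force: [0.1, 0.1, -6.1]
finger_gap: 12.3
```

Run:
```python
from h import *
st=r.sense(); print(st['tool_pos'],st['tcp_rot'],st['ft_force'])
snap('wrist','w8');snap('side','s8')
s=cv2.imread('pics/s8.png');t=cv2.imread('pics/w8.png')
cv2.imwrite('pics/g8.png',np.hstack([cv2.resize(s[120:270,240:390],(400,400),interpolation=2),cv2.resize(t[120:420,170:470],(400,400),interpolation=2)]))
go((538,230,296.5),102.5)
```

```text
[538.36704727 230.05906545 296.74525838] [1.79793158e+02 1.59113202e-01 1.02461444e+02] [ 0.07964733  0.10435347 -6.10880841]
delta [-0.0001  0.      0.0007] roll -0.0008 dist 0.3 gap 12.3
```

View pics/g8.png

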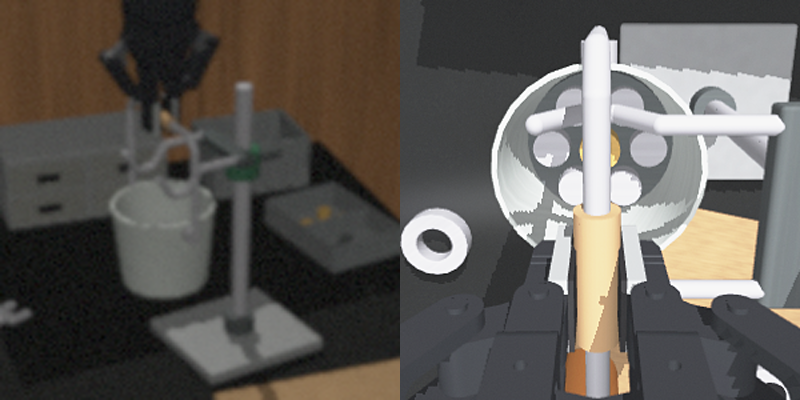

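Run:
```python
from h import *
st=r.sense();a=np.radians(12.5);x=np.array([np.cos(a),np.sin(a),0]);y=np.array([-np.sin(a),np.cos(a),0]);S=np.array([538,230,0.])
im=cv2.imread('pics/w8.png')
for z in(225,233):
  for yy in(36,-36):
    for xx,dz in((-24,22),(-8,0),(8,0)):
      q=proj('wrist',S+xx*x+yy*y+[0,0,z+dz-0],st); print(z,yy,xx,q.round()); cv2.circle(im,tuple(int(round(v)) for v in q),2,(0,0,255) if z==225 else (255,0,0),-1)
cv2.imwrite('pics/g9.png',cv2.resize(im[120:420,200:500],(800,600),interpolation=2))
```

```text
225 36 -24 [273. 214.]
225 36 -8 [306. 206.]
225 36 8 [333. 206.]
225 -36 -24 [278. 337.]
225 -36 -8 [307. 317.]
225 -36 8 [332. 317.]
233 36 -24 [271. 218.]
233 36 -8 [305. 209.]
233 36 8 [334. 209.]
233 -36 -24 [276. 345.]
233 -36 -8 [306. 324.]
233 -36 8 [332. 324.]
```

View pics/g9.png

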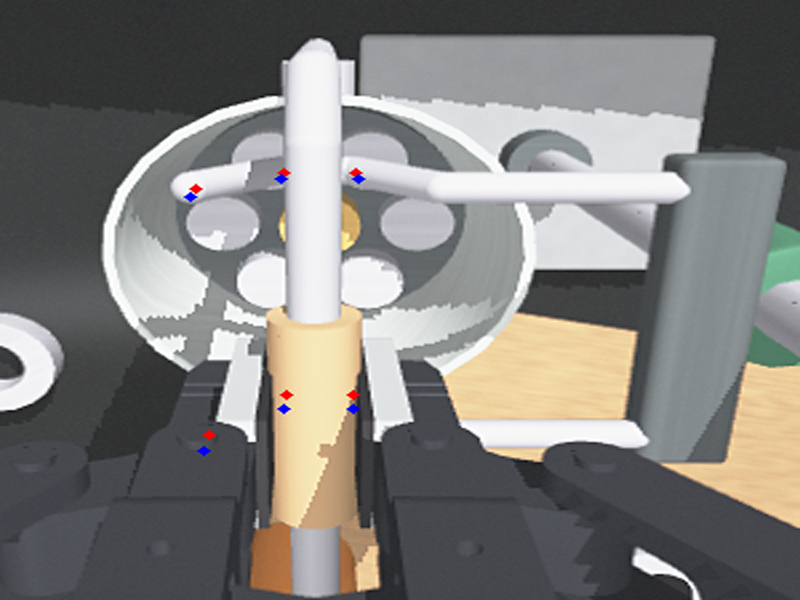

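Request:
arm_command --jaw '[-1,-1,-1,-1,-1,-1,-1,-1,-1,-1,-1,-1,-1,-1,-1,-1,-1,-1]' --pt "0 -0.003 0.004" --pt "0 -0.005 0.012" --pt "0 -0.005 0.024" --pt "0 -0.005 0.036" --pt "0 -0.005 0.048" --pt "0 -0.005 0.06" --pt "0 -0.005 0.072" --pt "0 -0.005 0.082" --pt "0 -0.005 0.09" --pt "0 -0.005 0.097" --pt "0 -0.005 0.104" --pt "0 -0.005 0.11" --pt "0 -0.005 0.115" --pt "0 -0.005 0.12" --pt "0 -0.005 0.125" --pt "0 -0.005 0.13" --pt "0 -0.005 0.13" --pt "0 -0.005 0.13" --roll '[0,0,0,0,0,0,0,0,0,0,0,0,0,0,0,0,0,0]'

```text
time: 17.58
tool_pos: [536.2, 229.5, 244.6]
tcp_rot: [179.8, 0.2, 102.5]
ft_force: [-0.2, -0.5, -7.0]
finger_gap: 12.3
```

Request:
arm_command --jaw '[-1,-1,-1,-1,-1,-1]' --pt "0 0 0.003" --pt "0 0 0.006" --pt "0 0 0.009" --pt "0 0 0.01" --pt "0 0 0.01" --pt "0 0 0.01" --roll '[0,0,0,0,0,0]'

```text
time: 18.08
tool_pos: [536.2, 229.5, 240.6]
tcp_rot: [179.8, 0.2, 102.5]
ft_force: [1.1, 0.2, -7.4]
finger_gap: 12.8
```

Not in contact yet; feel down in 2–4 mm steps.

Request:
arm_command --jaw '[-1,-1,-1,-1,-1,-1]' --pt "0 0 0.003" --pt "0 0 0.006" --pt "0 0 0.009" --pt "0 0 0.01" --pt "0 0 0.01" --pt "0 0 0.01" --roll '[0,0,0,0,0,0]'

```text
time: 18.58
tool_pos: [536.1, 229.4, 236.5]
tcp_rot: [179.8, 0.2, 102.5]
ft_force: [-0.2, -1.0, -6.6]
finger_gap: 12.2
```

Request:
arm_command --jaw '[-1,-1,-1,-1,-1]' --pt "0 0 0.003" --pt "0 0 0.006" --pt "0 0 0.006" --pt "0 0 0.006" --pt "0 0 0.006" --roll '[0,0,0,0,0]'

```text
time: 19.0
tool_pos: [536.1, 229.4, 234.1]
tcp_rot: [179.8, 0.2, 102.5]
ft_force: [-0.6, 0.4, -6.3]
finger_gap: 12.1
```

Request:
arm_command --jaw '[-1,-1,-1,-1,-1]' --pt "0 0 0.003" --pt "0 0 0.006" --pt "0 0 0.006" --pt "0 0 0.006" --pt "0 0 0.006" --roll '[0,0,0,0,0]'

```text
time: 19.42
tool_pos: [536.3, 229.4, 231.9]
tcp_rot: [179.8, 0.2, 102.5]
ft_force: [0.5, 1.0, -5.2]
finger_gap: 12.5
```

Request:
arm_command --jaw '[-1,-1,-1,-1,-1]' --pt "0 0 0.003" --pt "0 0 0.005" --pt "0 0 0.005" --pt "0 0 0.005" --pt "0 0 0.005" --roll '[0,0,0,0,0]'

```text
time: 19.83
tool_pos: [536.4, 229.5, 230.2]
tcp_rot: [179.8, 0.2, 102.5]
ft_force: [-1.0, -0.2, -2.0]
finger_gap: 12.4
```

Request:
arm_command --jaw '[-1,-1,-1,-1,-1]' --pt "0 0 0.002" --pt "0 0 0.0035" --pt "0 0 0.0035" --pt "0 0 0.0035" --pt "0 0 0.0035" --roll '[0,0,0,0,0]'

```text
time: 20.25
tool_pos: [536.4, 229.5, 229.0]
tcp_rot: [179.8, 0.2, 102.5]
ft_force: [-1.7, 0.4, -0.3]
finger_gap: 12.1
```

Run:
```python
from h import *
st=r.sense(); print(st['tool_pos'],st['ft_force'])
snap('wrist','w10');snap('side','s10')
s=cv2.imread('pics/s10.png');t=cv2.imread('pics/w10.png')
cv2.imwrite('pics/g10.png',np.hstack([cv2.resize(s[140:260,260:380],(400,400),interpolation=2),cv2.resize(t[120:420,170:470],(400,400),interpolation=2)]))
print(r.sense()['ft_force'])
```

```text
[536.3882914  229.50864193 229.00732495] [-1.66982511  0.4168718  -0.30677437]
[-1.37111832 -0.69162628 -0.48453097]
```

View pics/g10.png

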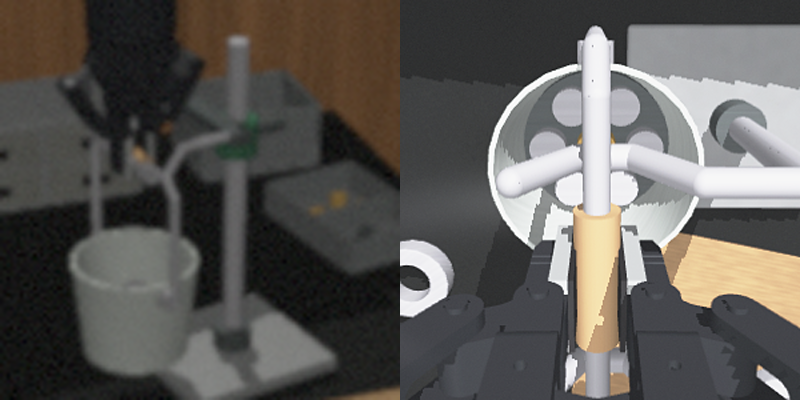

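Request:
arm_command --jaw '[-0.7,-0.65,-0.6,-0.5,-0.4,-0.3,-0.2,-0.2,-0.2,-0.2,-0.2,-0.2]' --pt "0 0 0" --pt "0 0 0" --pt "0 0 0" --pt "0 0 0" --pt "0 0 0" --pt "0 0 0" --pt "0 0 0" --pt "0 0 0" --pt "0 0 0" --pt "0 0 0" --pt "0 0 0" --pt "0 0 0" --roll '[0,0,0,0,0,0,0,0,0,0,0,0]'

```text
time: 21.35
tool_pos: [536.4, 229.5, 228.9]
tcp_rot: [179.8, 0.2, 102.5]
ft_force: [0.4, 0.3, 0.2]
finger_gap: 34.5
```

Run:
```python
from h import *
st=r.sense(); print(st['tool_pos'],st['ft_force'],st['finger_gap'])
snap('wrist','w11');snap('side','s11')
s=cv2.imread('pics/s11.png');t=cv2.imread('pics/w11.png')
cv2.imwrite('pics/g11.png',np.hstack([cv2.resize(s[140:260,260:380],(400,400),interpolation=2),cv2.resize(t[120:420,170:470],(400,400),interpolation=2)]))
```

```text
[536.39798    229.48348948 228.92624154] [0.43839658 0.26544743 0.20064587] 34.48386747650322
```

View pics/g11.png

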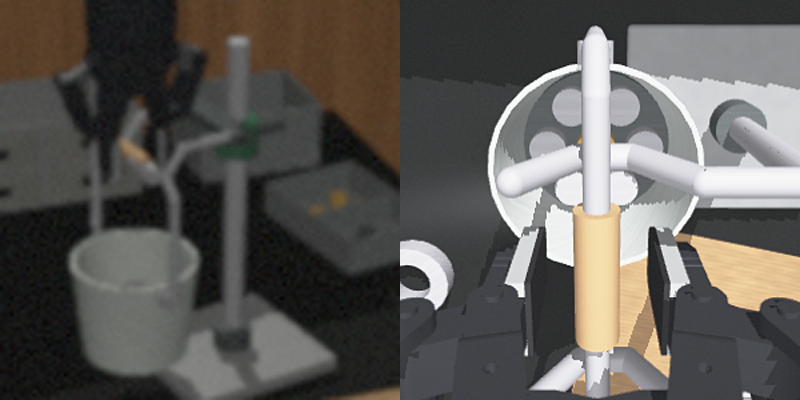

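The picture shows the pail hanging still. The fingers are open and clear of the grip, and the bar lies in both troughs (+y prong at about (555,155), −y prong at about (600,360) in the crop). I'll go straight up.

Request:
arm_command --jaw '[-0.2,-0.2,-0.2,-0.2,-0.2,-0.2,-0.2,-0.2,-0.2,-0.2,-0.2,-0.2,-0.2,-0.2,-0.2,-0.2,-0.2]' --pt "0 0 -0.008" --pt "0 0 -0.02" --pt "0 0 -0.04" --pt "0 0 -0.06" --pt "0 0 -0.09" --pt "0 0 -0.12" --pt "0 0 -0.16" --pt "0 0 -0.2" --pt "0 0 -0.24" --pt "0 0 -0.28" --pt "0 0 -0.32" --pt "0 0 -0.36" --pt "0 0 -0.38" --pt "0 0 -0.38" --pt "0 0 -0.38" --pt "0 0 -0.38" --pt "0 0 -0.38" --roll '[0,0,0,0,0,0,0,0,0,0,0,0,0,0,0,0,0]'

```text
time: 22.87
tool_pos: [535.4, 229.6, 379.5]
tcp_rot: [179.9, 0.2, 102.5]
ft_force: [-1.4, 0.4, -0.4]
finger_gap: 34.2
```

Run:
```python
from h import *
snap('wrist','w12');s1=snap('side','s12')
for _ in range(6): s2=snap('side','s13')
print(r.sense()['tool_pos'],r.sense()['time'],np.abs(s1[150:270,260:380].astype(int)-s2[150:270,260:380]).mean())
s=cv2.imread('pics/s13.png');t=cv2.imread('pics/w12.png')
cv2.imwrite('pics/g12.png',np.hstack([cv2.resize(s[140:260,260:380],(400,400),interpolation=2),cv2.resize(t,(400,300))[:,:].__class__(np.vstack([cv2.resize(t,(400,300)),np.zeros((100,400,3),np.uint8)]).shape,np.uint8,np.vstack([cv2.resize(t,(400,300)),np.zeros((100,400,3),np.uint8)]).tobytes())]))
```

```text
[535.71486033 229.77095124 380.82200925] 23.2667 2.438912037037037
```

View pics/g12.png

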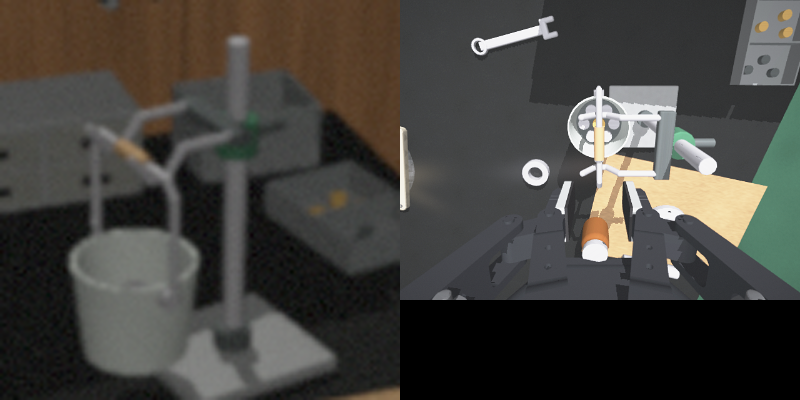

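The pail hangs level from both prongs, and the gripper is about 150 mm above it. I'll hand in.

```bash
python3 -c "
from h import *
print(r.hand_in())"
```

```text
the job is handed in; nothing more can be done
None
```

The pail now hangs by its bail from both prongs of the hook, and I handed the job in at about 23 s. The hand-in gave no verdict.

- **What I did:** I took the grey pail, not the purple one. I gripped the wooden grip, swung the bail upright with the pail still standing on its place, and carried it to the hook's open side. I then felt my way down: contact came with the bar about 233 mm high, and I stopped when the wrist read about 0 N, so the hook was carrying about 6.5 N before I let go.
- **Last checks:** The final pictures show the bar in both troughs and the pail level and clear of the bench. The gripper was open and about 150 mm above it, with no visible swing, and the bystanders I could see looked undisturbed.
- **What disagreed:** The networks put the seat up to about 10 mm from my final estimate. They also put the stand's yaw anywhere from 6 to 14 degrees. I settled on 12.5 degrees after matching the prongs in the wrist picture. The wrist force had an unexplained offset of about 4 N when the grip closed and at the upright hold.

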